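# Make up the pasting kit and the finishing kit

### The arm

A 6-joint arm with a two-finger parallel gripper is mounted at the origin on the work surface. World frame = base frame: x ahead of the robot, y to its left, z up, the work surface at z = 0. Lengths are in m, angles in rad, forces in N, time in s.
With the tool pointing down it reaches from about 0.425 to 0.95 m from the base axis. Payload 3.5 kg.
Tool frame: the origin (TCP) lies at the very end of the fingers, on their centre line; the grasp point (between the pads) lies 19 mm behind it (ctrl.grip_point_offset is the distance from the TCP to the grasp point, in m); z points along the fingers, y is the line along which they close (so a half turn about z gives the same grasp; the last joint's range is limited). The gripper opens to 85 mm and grips with 20 to 120 N. Pads are 22 mm wide; open, the fingers measure 114 mm over their backs; the gripper's body (76 mm by 85 mm) begins 54 mm behind the grasp point. The pads swing forward as they close: fully open they stand 13 mm farther back than shut.
Start: joints at [0.96, 0.286, 1.577, -0, 1.279, -0.15], TCP at [0.3, 0.605, 0.231] pointing down, gripper open.
Joint ranges: [-2.77, 2.77], [-0.9, 2.22], [0.21, 2.48], [-1.53, 4.67], [0.24, 2.81], [-2.84, 2.84]. Speed limits (rad/s): [2.79, 2.79, 3.14, 3.14, 3.14, 3.14].

### API

Orientations are given as a unit quaternion [x, y, z, w].
In Python, from plant import ctrl gives the robot as it stands. The module is installed in compiled form; this text tells all that it offers.
- The arm moves only by the shell command python3 -m pendant 'ROWS' [OPENING] [FORCE]. ROWS is JSON, a list of rows, each an object of numbers: "dx", "dy", "dz": the shift along the tool's x, y, z in cm; "twist": the turn about the tool's z in degrees. A call has 1 to 10 rows; each row is the pose to reach, as a shift and turn from the pose commanded when the call began, along the tool's axes at that moment; what a row does not reach only later rows make up. A row lasts 1/8 s, in which the tool goes at most 62.5 mm and 10.7 degrees, less where a joint would pass 70% of its speed; a pose out of reach is approached as far as the arm can. A call with a gripper value outside its range is refused whole. OPENING is the opening in per cent of the stroke, from 0 (shut) to 100 (fully open), set as the call begins (- or left out, the last holds). The fingers move at their own pace and stop on an object; FORCE is the grip in N (left out, the last holds). Time passes only in rows, so rows that repeat a pose let the fingers close. It gives the time, the measured TCP pose, the force, the opening and the grip force at its end, in the units of the state.
- ctrl.get_state(): the state, without advancing time (a new reading comes with each control period).
- ctrl.read_camera(name): name is "side" or "top"; returns a dict with "img" (420x560x3 uint8, red, green, blue), "depth" (420x560 float32, m along the optical axis (not along the pixel's ray), 0 where there is no reading), "camera_matrix" (3x3 intrinsics, pixels), "xyz" and "rotation" of the camera in the world. Camera axes: x right, y up, looking along -z (the intrinsics and any distortion apply to the point x, -y, -z); pixel columns grow to the right and rows downward; lengths in m; the calibration is good to about 2 mm. A picture is of the moment at which its call begins.
- ctrl.sign_off(): hands the job in; it is judged then, once.
The state is a dict: "time": time; "qpos": joint angles; "dq": joint speeds; "joint_efforts": joint torques, N m; "eef_pos": TCP position; "tcp_rot": TCP orientation; "contact_force": force on the tool from outside, world axes, zero at the start; "wrist_torque": the same for the moment, N m; "opening": opening from 0.0 (shut) to 1.0 (fully open); "finger_force": force on a finger pad.
Only numpy, scipy, OpenCV 4.12 (cv2) and the standard library are available. Lean on these libraries where they do the work, as an engineer would, in place of code of your own. Each camera call takes 0.05 s, during which the arm holds its last target. There are 200 camera calls.

### The job

Make up the two paperhangers' kits from the stock lying in the middle of the bench. The blue tray gets the pasting kit: the paste brush lying flat in the long bay and the small white jar with the green lid standing in either short bay; the red tray gets the finishing kit: the seam roller lying in the long bay, and the yellow tape measure and the small amber jar with the black lid standing upright, each in a short bay of its own. Set everything down flat on the tray floors without dropping it, and leave the white jar lid and the filling knife where they lie.

Things in the scene. Friction and masses are not known exactly. Their poses are not given: they have to be found in the camera images.
- brush_grip (a point): paste brush, pale wood, steel ferrule, pale bristles, 158 mm long, 32 mm thick, lying flat, 0.12 kg. This point: ferrule end of the handle's neck, where to grip (by its centre of mass), 16 mm above what it lies on. x towards the bristles, z up. Neck 26 mm wide (y), 22 mm thick, x = -40 to +3; palm end 34 mm wide, to x = -85; ferrule and bristles 62 mm wide, x = +16 to +73 mm.
- roller_grip (a point): seam roller: turned pale wooden handle, steel fork (52 mm wide), black roller (36 mm diameter, 36 mm wide), 152 mm long, lying, 0.15 kg. This point: axis of the handle, where to grip (by its centre of mass), 18 mm above what it lies on. x towards the roller, z up. Handle x = -78 to +12, 26 to 30 mm thick near this point, 36 mm at its thick end; roller to x = +74 mm.
- tape_mid (a point): yellow and black tape measure, standing upright on its black foot, 70 (x) x 38 (y) x 63 mm high, 0.26 kg, flat sides facing y: 36 to 38 mm wide to grip. This point is at its centre, 31 mm above whatever it stands on. x towards the steel end hook, z up.
- paste_jar_mid (a point): small round white jar with a green screw lid and a paper band, standing, 56 mm diameter, 70 mm high, 0.19 kg. This point is at its centre, 35 mm above whatever it stands on; z up.
- seam_jar_mid (a point): small round amber jar with a black screw lid and a paper band, standing, 44 mm diameter, 62 mm high, 0.12 kg. This point is at its centre, 31 mm above whatever it stands on; z up.
- blue_tray: blue plastic kit tray, paler liner, loose, 0.5 kg, 212 (x) x 180 (y) x 15 mm high; origin: centre of underside, z up. Floor 3 mm thick; walls and dividers 4 mm thick, walls 15, dividers 12 mm high above the table. +y side: long bay, 204 (x) x 85 mm inside, centre x = 0, y = +43.5. -y side: two short bays, each 100 (x) x 83 mm inside, centres x = -52 and +52, y = -44.5. Lies left or right of the stock.
- red_tray: red plastic kit tray, paler liner, loose, 0.5 kg, 212 (x) x 180 (y) x 15 mm high; origin: centre of underside, z up. Floor 3 mm thick; walls and dividers 4 mm thick, walls 15, dividers 12 mm high above the table. +y side: long bay, 204 (x) x 85 mm inside, centre x = 0, y = +43.5. -y side: two short bays, each 100 (x) x 83 mm inside, centres x = -52 and +52, y = -44.5. Lies left or right of the stock.
- jar_lid: white screw lid of the big paste jar, a ribbed disc 115 mm in diameter, 21 mm high, lying beyond the trays; stays where it is. Origin: centre of its underside.
- filling_knife: broad filling knife, black handle 30 mm wide and 22 mm thick, steel blade 90 mm wide, 211 mm long, lying beyond the trays; stays where it is. Origin: under the handle, 20 mm from its end; x towards the blade.
Things that resemble listed ones, but are neither listed nor needed, are in the scene too. Leave any pink look-alike of the part that bears tape_mid alone. Leave any turquoise look-alike of the part that bears roller_grip alone.

How it is judged:
By the outcome, as a careful person would: the job done as asked, in the order asked, and still so for the second after the job is handed in, with the robot touching nothing.
It also fails if it takes over 120 s, if anything falls off the work surface, if the arm or the gripper's body presses on something with over 40 N, if the wrist force passes 120 N, or if a joint passes its speed limit or range.

## Working session

There is one attempt and no reset: what is moved stays moved. The work goes in short steps, Python scripts to look and compute and a shell command to move; the robot and the scene stay as the last step left them, time stands still between calls to the robot, and variables do not carry over. Pictures are saved under pics/ and viewed, at most 14 in all, crops included, and the job is handed in when it is done.

```bash
mkdir -p pics; cat > h.py <<'E'
import numpy as np, cv2
from plant import ctrl
def grab(name):
    c=ctrl.read_camera(name); np.savez('/tmp/%s.npz'%name,**{k:np.asarray(v) for k,v in c.items()}); return c
def cloud(c):
    K=np.asarray(c['camera_matrix']);d=np.asarray(c['depth']);v,u=np.mgrid[0:d.shape[0],0:d.shape[1]]
    p=np.stack([(u-K[0,2])/K[0,0]*d,-(v-K[1,2])/K[1,1]*d,-d],-1)
    R=np.asarray(c['rotation'])
    return p@R.T+np.asarray(c['xyz'])
def save(c,fn,box=None,s=1):
    im=np.asarray(c['img'])[:,:,::-1]
    if box: im=im[box[1]:box[3],box[0]:box[2]]
    cv2.imwrite(fn,cv2.resize(im,None,fx=s,fy=s,interpolation=cv2.INTER_CUBIC))
E
python3 - <<'E'
from h import *
for n in('top','side'):
    c=grab(n);save(c,'pics/%s0.png'%n);print(n,c['camera_matrix'],c['xyz'],c['rotation'],[k for k in c])
print(ctrl.get_state())
E
```

```text
top [[408.45421494   0.         274.08339768]
 [  0.         408.45421494 210.65915751]
 [  0.           0.           1.        ]] [ 0.35780365 -0.01400344  0.97047614] [ 0.06652578 -0.04544107 -0.70451552  0.70510092] ['img', 'depth', 'camera_matrix', 'xyz', 'rotation']
side [[489.20851575   0.         283.48029285]
 [  0.         489.20851575 211.85921552]
 [  0.           0.           1.        ]] [ 0.15908685 -0.95420878  0.79152215] [ 0.45073299 -0.08454355 -0.14642502  0.87649978] ['img', 'depth', 'camera_matrix', 'xyz', 'rotation']
{'time': 0.1, 'qpos': array([ 9.59969842e-01,  2.87082482e-01,  1.57806212e+00, -5.80795985e-08,
        1.27866778e+00, -1.50030056e-01]), 'dq': array([-3.55731348e-04, -3.37404783e-03, -2.66940992e-03, -6.76797829e-04,
        5.72780652e-04,  2.59664092e-05]), 'joint_efforts': array([ 1.41892775e-03, -4.07300520e+01, -2.93699920e+01, -1.25967508e-04,
        3.44600732e-03,  7.57890859e-06]), 'eef_pos': array([0.29977668, 0.60408428, 0.23006487]), 'tcp_rot': array([ 2.28365085e-01,  9.73574936e-01, -1.03052540e-03, -4.12086855e-04]), 'contact_force': array([-0.46668942, -0.50195182,  0.10386832]), 'wrist_torque': array([-0.02868868,  0.00890954, -0.06911042]), 'finger_force': 0.0, 'opening': 1.001913645948671}
```

```bash
sed -i "s/R=np.asarray(c\['rotation'\])/from scipy.spatial.transform import Rotation as Ro; R=Ro.from_quat(c['rotation']).as_matrix()/" h.py; python3 - <<'E'
from h import *
for n in('top','side'):
    c=np.load('/tmp/%s.npz'%n);P=cloud(c);print(n,P[::60,::80].round(3)[:,:,:].reshape(-1,7,3).tolist())
E
```

```text
top [[[1.651, 1.347, -0.753], [1.645, 0.96, -0.753], [1.635, 0.577, -0.75], [1.627, 0.2, -0.748], [1.62, -0.172, -0.748], [1.617, -0.54, -0.754], [1.606, -0.901, -0.748]], [[0.911, 0.731, 0.003], [0.822, 0.435, 0.155], [0.908, 0.312, -0.001], [0.903, 0.104, 0.003], [0.899, -0.1, 0.004], [0.893, -0.299, 0.011], [0.895, -0.501, 0.003]], [[0.748, 0.716, -0.001], [0.746, 0.508, 0.001], [0.736, 0.297, 0.021], [0.742, 0.101, 0.003], [0.742, -0.099, -0.003], [0.732, -0.29, 0.019], [0.737, -0.489, 0.003]], [[0.592, 0.699, -0.002], [0.591, 0.498, -0.004], [0.589, 0.296, 0.001], [0.59, 0.099, -0.003], [0.587, -0.096, 0.006], [0.587, -0.288, 0.003], [0.587, -0.479, -0.001]], [[0.442, 0.683, -0.003], [0.442, 0.483, 0.002], [0.442, 0.288, 0.002], [0.437, 0.089, 0.061], [0.44, -0.092, 0.027], [0.442, -0.281, 0.003], [0.442, -0.466, 0.004]], [[0.299, 0.664, 0.002], [0.3, 0.473, -0.002], [0.301, 0.282, 0.002], [0.302, 0.094, -0.003], [0.303, -0.092, 0.003], [0.305, -0.272, 0.015], [0.305, -0.458, 0.0]], [[0.164, 0.649, 0.001], [0.165, 0.462, -0.0], [0.166, 0.276, -0.001], [0.168, 0.092, -0.002], [0.
[... 529 characters left out ...]
, -0.75], [2.318, 1.336, -0.517]], [[-0.088, 0.01, 0.272], [0.064, -0.059, 0.284], [0.24, 0.365, 0.001], [0.469, 0.284, 0.005], [0.662, 0.124, 0.062], [0.931, 0.124, 0.011], [2.155, 1.032, -0.755]], [[-0.186, 0.201, -0.001], [0.033, -0.053, 0.138], [0.199, 0.07, 0.002], [0.394, 0.008, -0.0], [0.589, -0.058, 0.001], [0.788, -0.122, 0.0], [0.985, -0.19, 0.002]], [[-0.162, -0.03, 0.0], [0.005, -0.095, 0.009], [0.17, -0.141, -0.0], [0.338, -0.196, -0.001], [0.505, -0.257, 0.003], [0.676, -0.312, 0.001], [0.847, -0.37, 0.001]], [[-0.144, -0.205, 0.001], [0.001, -0.255, 0.001], [0.147, -0.302, -0.002], [0.294, -0.355, 0.002], [0.442, -0.405, 0.002], [0.593, -0.454, -0.001], [0.743, -0.505, -0.0]]]
```

View pics/top0.png

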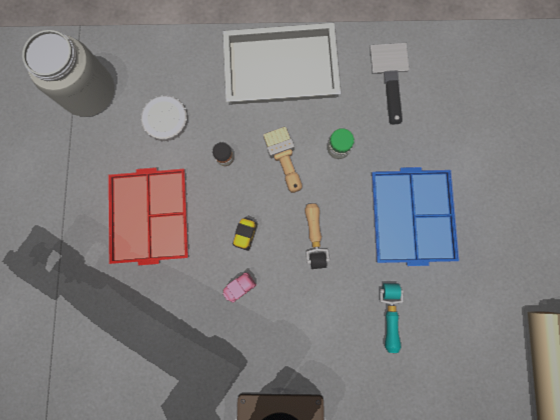

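View pics/side0.png

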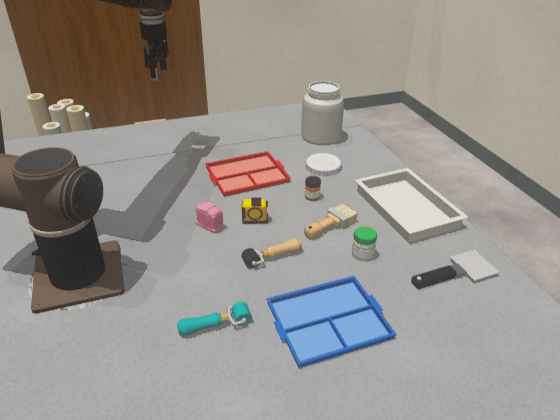

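The top view (x up, y to the left) shows these candidates:
- Tape: yellow/black at (245,234), or the pink look-alike at (239,287).
- Roller: pale wood with black roller at (315,237), or turquoise at (392,318).
- White jar with green lid at (341,142). The big jar at (65,70) is not it.
- Amber jar with black lid at (223,153).
- Brush at (283,160).
- Red tray at (148,217) and blue tray at (415,215), both with the long bay on the left (+y).
- Jar lid at (164,118) and filling knife at (393,80), which stay put.

I choose the yellow tape, the pale roller, the green-lidded jar and the black-lidded jar. One close crop and a measurement come next.

```bash
python3 - <<'E'
from h import *
c=np.load('/tmp/top.npz');P=cloud(c);save(c,'pics/crop1.png',(200,120,360,310),3)
s=np.load('/tmp/side.npz');save(s,'pics/crop2.png',(190,160,400,280),3)
Q=cloud(s)
def comps(P,name):
    m=((P[...,2]>.009)&(P[...,2]<.12)&(np.asarray((c if name=='top' else s)['depth'])>0)&(P[...,0]>.25)&(P[...,0]<.95)&(abs(P[...,1])<.45)).astype(np.uint8)
    n,l,st,ce=cv2.connectedComponentsWithStats(m)
    for i in range(1,n):
        if st[i,4]<60: continue
        p=P[l==i];xy=p[:,:2].astype(np.float32);r=cv2.minAreaRect(xy)
        print(name,ce[i].round(0),st[i,4],'mean',xy.mean(0).round(3),'rect',np.round(r[0],3),np.round(r[1],3),round(r[2],1),'z95',np.percentile(p[:,2],[50,95]).round(3))
comps(P,'top');comps(Q,'side')
# trays by colour
hsv=cv2.cvtColor(c['img'],cv2.COLOR_RGB2HSV)
for n,lo,hi,ub in(('red',0,8,(100,160,200,280)),('blue',100,125,(360,160,470,280))):
    m=np.zeros(hsv.shape[:2],bool);m[ub[1]:ub[3],ub[0]:ub[2]]=True
    m&=((hsv[...,0]<=hi)&(hsv[...,0]>=lo)|((n=='red')&(hsv[...,0]>172)))&(hsv[...,1]>80)
    xy=P[m][:,:2].astype(np.float32);z=P[m][:,2]
    k=np.abs(xy-np.median(xy,0)).max(1)<.2
    r=cv2.minAreaRect(xy[k]);print(n,m.sum(),np.round(r[0],3),np.round(r[1],3),r[2],xy[k].mean(0),np.median(z))
E
```

```text
top [281.  79.] 1611 mean [ 0.834 -0.002] rect [ 0.87  -0.002] [0.174 0.278] 3.2 z95 [0.037 0.041]
top [391.  74.] 1657 mean [ 0.855 -0.275] rect [ 0.833 -0.277] [0.212 0.09 ] 3.4 z95 [0.013 0.023]
top [100.  86.] 983 mean [0.804 0.43 ] rect [0.815 0.431] [0.023 0.102] 81.3 z95 [0.069 0.115]
top [164. 117.] 1599 mean [0.743 0.287] rect [0.746 0.288] [0.114 0.113] 46.4 z95 [0.021 0.024]
top [284. 156.] 1160 mean [ 0.642 -0.008] rect [ 0.632 -0.011] [0.158 0.062] 18.4 z95 [0.029 0.034]
top [341. 143.] 615 mean [ 0.661 -0.14 ] rect [ 0.667 -0.142] [0.055 0.055] 47.8 z95 [0.069 0.072]
top [223. 153.] 380 mean [0.64  0.134] rect [0.645 0.136] [0.043 0.043] 75.0 z95 [0.06  0.064]
top [146. 216.] 1361 mean [0.499 0.321] rect [0.501 0.318] [0.234 0.188] 4.0 z95 [0.014 0.017]
top [417. 216.] 1438 mean [ 0.499 -0.321] rect [ 0.5   -0.315] [0.234 0.188] 1.3 z95 [0.014 0.017]
top [315. 238.] 882 mean [ 0.445 -0.081] rect [ 0.451 -0.081] [0.151 0.051] 6.7 z95 [0.029 0.036]
top [245. 233.] 557 mean [0.453 0.079] rect [0.456 0.08 ] [0.038 0.072] 72.6 z95 [0.06  0.065]
top [239. 287.] 543 mean [0.33
[... 944 characters left out ...]
64. 242.] 690 mean [ 0.66  -0.155] rect [ 0.667 -0.145] [0.057 0.054] 28.0 z95 [0.054 0.073]
side [270. 251.] 740 mean [ 0.444 -0.089] rect [ 0.449 -0.08 ] [0.151 0.05 ] 11.5 z95 [0.028 0.036]
side [457. 269.] 1441 mean [ 0.849 -0.279] rect [ 0.832 -0.277] [0.215 0.094] 3.9 z95 [0.015 0.024]
side [330. 318.] 1714 mean [ 0.501 -0.318] rect [ 0.5   -0.315] [0.235 0.191] 1.4 z95 [0.015 0.018]
side [230. 315.] 662 mean [ 0.301 -0.259] rect [ 0.296 -0.253] [0.053 0.092] 89.7 z95 [0.027 0.036]
red 7122 [0.503 0.322] [0.239 0.196] 5.053843021392822 [0.50014585 0.3215672 ] 0.0038145119617124523
blue 7549 [ 0.501 -0.315] [0.235 0.188] 1.2571393251419067 [ 0.4988388  -0.31649297] 0.0038017283211030373
```

View pics/crop1.png

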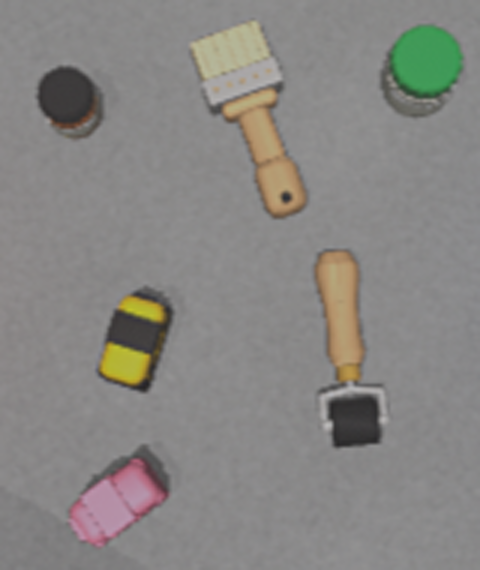

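View pics/crop2.png

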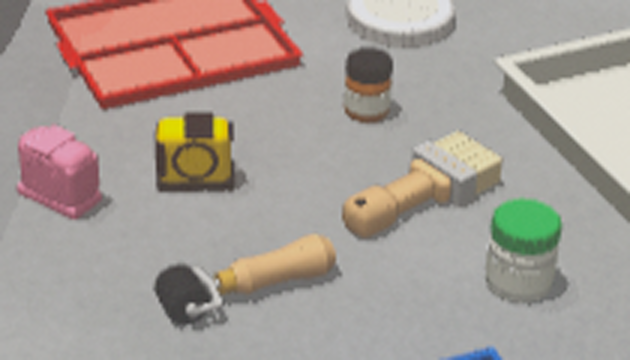

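The crops confirm the choice: yellow tape at crop-1 (135,340), pale roller at (340,345), brush at (250,120), amber jar at (68,98) and green-lid jar at (425,65). All measured sizes and heights match the description. I'll refine the tray yaws and start with the brush.

```bash
cat >> h.py <<'E'
from scipy.spatial.transform import Rotation as Ro
def go(x,y,z,yaw):  # TCP target (m), world yaw of the tool y axis (deg, mod 180)
    s=ctrl.get_state();R=Ro.from_quat(s['tcp_rot']).as_matrix()
    cur=np.degrees(np.arctan2(R[1,1],R[0,1]));d=R.T@(np.array([x,y,z])-s['eef_pos'])*100
    t=-((yaw-cur+90)%180-90)
    print('t',round(s['time'],2),'pos',s['eef_pos'].round(4),'yaw',round(cur,1),'tilt',R[:,2].round(3),'q6',s['qpos'][5].round(2),'F',s['contact_force'].round(1),'op',round(s['opening'],2),'-> rows',d.round(2),'twist',round(t,1))
E
python3 - <<'E'
from h import *
c=np.load('/tmp/top.npz');P=cloud(c);hsv=cv2.cvtColor(c['img'],cv2.COLOR_RGB2HSV)
for n,u0,u1 in(('red',95,200),('blue',360,470)):
    h=hsv[...,0];m=(((h<8)|(h>172)) if n=='red' else (h>100)&(h<125))&(hsv[...,1]>80)
    L=[];Rr=[]
    for v in range(175,257):
        k=np.where(m[v,u0:u1])[0]+u0
        L.append(P[v,k[1],:2]);Rr.append(P[v,k[-2],:2])
    for E in(L,Rr):
        E=np.array(E);f=np.polyfit(E[:,0],E[:,1],1);e=E[:,1]-np.polyval(f,E[:,0]);k=abs(e)<.006
        f=np.polyfit(E[k,0],E[k,1],1);print(n,'yaw',np.degrees(np.arctan(f[0])).round(2),'y at x=.5',np.polyval(f,.5).round(4))
go(.6285,-.012,.16,108.4)
E
```

```text
red yaw 4.82 y at x=.5 0.4086
red yaw 4.49 y at x=.5 0.2282
blue yaw 0.75 y at x=.5 -0.223
blue yaw 1.52 y at x=.5 -0.4034
t 0.1 pos [0.2998 0.6041 0.2301] yaw 63.6 tilt [-0.001 -0.002 -1.   ] q6 -0.15 F [-0.5 -0.5  0.1] op 1.0 -> rows [-56.84 -40.55   7.08] twist -44.8
```

```bash
T='{"dx":-56.8,"dy":-40.6,"dz":7,"twist":-44.8}'; python3 -m pendant '[{"dx":-28,"dy":-20,"dz":2,"twist":-22},{"dx":-28,"dy":-20,"dz":2,"twist":-22},{"dx":-28,"dy":-20,"dz":2,"twist":-22},{"dx":-28,"dy":-20,"dz":2,"twist":-22},{"dx":-28,"dy":-20,"dz":2,"twist":-22},{"dx":-28,"dy":-20,"dz":2,"twist":-22}]'; python3 - <<'E'
from h import *
go(.6285,-.012,.16,108.4)
E
```

```text
time: 0.85
eef_pos: [0.4626, 0.2983, 0.2106]
tcp_rot: [0.04, 0.999, -0.0, -0.0]
contact_force: [-0.2, 0.9, 0.0]
opening: 1.003
finger_force: 0.0
t 0.85 pos [0.4626 0.2983 0.2106] yaw 85.5 tilt [-0.001 -0.001 -1.   ] q6 -1.1 F [-0.2  0.9  0. ] op 1.0 -> rows [-18.99 -29.61   5.07] twist -22.9
```

```bash
python3 -m pendant '[{"dx":-19,"dy":-29.6,"dz":5,"twist":-22.9},{"dx":-19,"dy":-29.6,"dz":5,"twist":-22.9},{"dx":-19,"dy":-29.6,"dz":5,"twist":-22.9},{"dx":-19,"dy":-29.6,"dz":5,"twist":-22.9},{"dx":-19,"dy":-29.6,"dz":5,"twist":-22.9},{"dx":-19,"dy":-29.6,"dz":5,"twist":-22.9},{"dx":-19,"dy":-29.6,"dz":5,"twist":-22.9},{"dx":-19,"dy":-29.6,"dz":5,"twist":-22.9}]' 70; python3 - <<'E'
from h import *
go(.6285,-.012,.004,108.4)
c=grab('side');save(c,'pics/s1.png',(230,120,430,270),3)
E
```

```text
time: 1.85
eef_pos: [0.6281, -0.0084, 0.1607]
tcp_rot: [-0.161, 0.987, 0.0, -0.001]
contact_force: [-0.3, 0.1, 0.4]
opening: 0.701
finger_force: 0.0
t 1.85 pos [ 0.6281 -0.0084  0.1607] yaw 108.5 tilt [-0.002  0.001 -1.   ] q6 -2.07 F [-0.3  0.1  0.4] op 0.7 -> rows [ 0.06 -0.37 15.67] twist 0.1
```

View pics/s1.png

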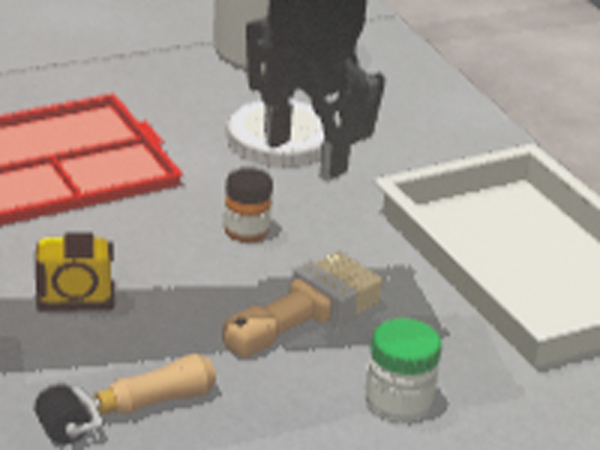

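The gripper hangs open above the brush (fingers at crop (278,130) and (335,165)), in line with the neck. I'll go down and grip.

```bash
python3 -m pendant '[{"dy":-0.2,"dz":6},{"dy":-0.2,"dz":11},{"dy":-0.2,"dz":14},{"dy":-0.2,"dz":15.6},{"dy":-0.2,"dz":15.6},{"dy":-0.2,"dz":15.6},{"dy":-0.2,"dz":15.6}]' && python3 -m pendant '[{},{},{},{},{},{}]' 0 50;  python3 - <<'E'
from h import *
go(.6285,-.012,.004,108.4)
E
```

```text
t 1.9 pos [ 0.628  -0.0077  0.161 ] yaw 108.5 tilt [-0.001  0.001 -1.   ] q6 -2.07 F [-0.5  0.9  0.2] op 0.7 -> rows [ 0.08 -0.43 15.7 ] twist 0.1$[0]: bad value
```

```bash
python3 -m pendant '[{"dx":0,"dy":-0.3,"dz":6,"twist":0},{"dx":0,"dy":-0.3,"dz":11,"twist":0},{"dx":0,"dy":-0.3,"dz":14,"twist":0},{"dx":0,"dy":-0.3,"dz":15.6,"twist":0},{"dx":0,"dy":-0.3,"dz":15.6,"twist":0},{"dx":0,"dy":-0.3,"dz":15.6,"twist":0}]' && python3 -m pendant '[{"dx":0,"dy":0,"dz":0,"twist":0},{"dx":0,"dy":0,"dz":0,"twist":0},{"dx":0,"dy":0,"dz":0,"twist":0},{"dx":0,"dy":0,"dz":0,"twist":0},{"dx":0,"dy":0,"dz":0,"twist":0},{"dx":0,"dy":0,"dz":0,"twist":0}]' 0 50;  python3 - <<'E'
from h import *
go(.6285,-.012,.16,108.4)
E
```

```text
time: 2.65
eef_pos: [0.6311, -0.0114, 0.0073]
tcp_rot: [-0.161, 0.987, -0.001, 0.002]
contact_force: [0.1, -1.0, -0.0]
opening: 0.7
finger_force: 0.0
time: 3.4
eef_pos: [0.6311, -0.0114, 0.0079]
tcp_rot: [-0.161, 0.987, -0.0, 0.002]
contact_force: [-1.2, 1.9, 5.9]
opening: 0.498
finger_force: 49.8
t 3.4 pos [ 0.6311 -0.0114  0.0079] yaw 108.5 tilt [ 0.003  0.    -1.   ] q6 -2.07 F [-1.2  1.9  5.9] op 0.5 -> rows [  0.22   0.02 -15.21] twist 0.1
```

Opening 50 % (about 42 mm) means the pads caught the collar, not the 26 mm neck. I'll reopen, shift 1 cm towards the palm and regrip slightly lower.

```bash
python3 -m pendant '[{"dx":0,"dy":0,"dz":0,"twist":0},{"dx":0,"dy":0,"dz":0,"twist":0},{"dx":0,"dy":0,"dz":0,"twist":0},{"dx":1.1,"dy":0,"dz":0,"twist":0},{"dx":1.1,"dy":0,"dz":0.3,"twist":0},{"dx":1.1,"dy":0,"dz":0.3,"twist":0}]' 70 && python3 -m pendant '[{"dx":0,"dy":0,"dz":0,"twist":0},{"dx":0,"dy":0,"dz":0,"twist":0},{"dx":0,"dy":0,"dz":0,"twist":0},{"dx":0,"dy":0,"dz":0,"twist":0},{"dx":0,"dy":0,"dz":0,"twist":0},{"dx":0,"dy":0,"dz":0,"twist":0}]' 0 50;  python3 - <<'E'
from h import *
go(.6285,-.012,.16,108.4)
c=grab('side');save(c,'pics/s2.png',(260,150,420,270),4)
E
```

```text
time: 4.15
eef_pos: [0.6187, -0.0151, 0.0019]
tcp_rot: [-0.161, 0.987, 0.0, -0.0]
contact_force: [0.6, 0.5, -0.3]
opening: 0.695
finger_force: 0.0
time: 4.9
eef_pos: [0.6197, -0.0151, 0.0027]
tcp_rot: [-0.161, 0.987, -0.0, 0.001]
contact_force: [0.2, 0.4, 1.2]
opening: 0.289
finger_force: 50.0
t 4.9 pos [ 0.6197 -0.0151  0.0027] yaw 108.5 tilt [ 0.001 -0.    -1.   ] q6 -2.08 F [0.2 0.4 1.2] op 0.29 -> rows [-9.500e-01  1.000e-02 -1.573e+01] twist 0.1
```

View pics/s2.png

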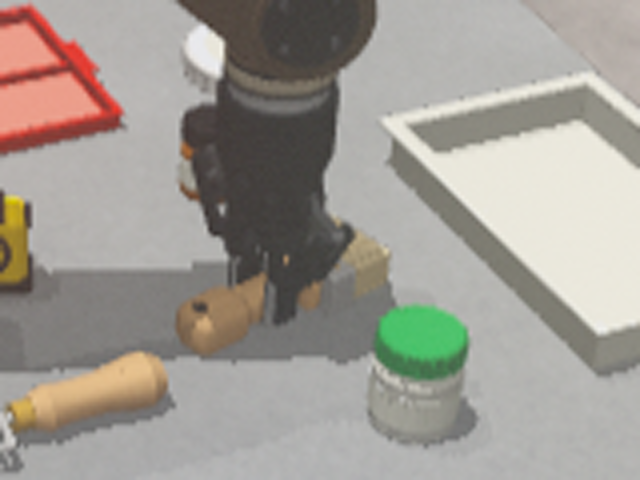

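Now the pads hold the neck (29 %). Lifting.

```bash
python3 -m pendant '[{"dx":0,"dy":0,"dz":-2,"twist":0},{"dx":0,"dy":0,"dz":-6,"twist":0},{"dx":0,"dy":0,"dz":-12,"twist":0},{"dx":0,"dy":0,"dz":-12,"twist":0},{"dx":0,"dy":0,"dz":-12,"twist":0}]' 0 70;  python3 - <<'E'
from h import *
go(.486,-.270,.125,91.2)
E
```

```text
time: 5.58
eef_pos: [0.6186, -0.015, 0.1225]
tcp_rot: [-0.161, 0.987, 0.0, -0.0]
contact_force: [0.0, 0.8, -1.6]
opening: 0.29
finger_force: 68.6
t 5.58 pos [ 0.6186 -0.015   0.1225] yaw 108.5 tilt [-0.001  0.    -1.   ] q6 -2.08 F [ 0.   0.8 -1.6] op 0.29 -> rows [ 20.67 -19.98  -0.24] twist 17.3
```

```bash
python3 -m pendant '[{"dx":5,"dy":-5,"dz":0,"twist":4},{"dx":10,"dy":-10,"dz":0,"twist":12},{"dx":14,"dy":-14,"dz":0,"twist":17.3},{"dx":18,"dy":-18,"dz":0,"twist":17.3},{"dx":20.7,"dy":-20,"dz":0,"twist":17.3},{"dx":20.7,"dy":-20,"dz":0,"twist":17.3},{"dx":20.7,"dy":-20,"dz":0,"twist":17.3},{"dx":20.7,"dy":-20,"dz":0,"twist":17.3}]';  python3 - <<'E'
from h import *
go(.486,-.270,.006,91.2)
c=grab('top')
P=cloud(c);k=(P[...,2]>.05)&(P[...,2]<.2)
save(c,'pics/t2.png',(260,130,480,300),3)
E
```

```text
time: 6.58
eef_pos: [0.4865, -0.269, 0.1215]
tcp_rot: [-0.011, 1.0, 0.001, -0.001]
contact_force: [0.5, -0.1, -0.6]
opening: 0.288
finger_force: 68.8
t 6.58 pos [ 0.4865 -0.269   0.1215] yaw 91.3 tilt [-0.001  0.001 -1.   ] q6 -2.28 F [ 0.5 -0.1 -0.6] op 0.29 -> rows [ 0.04 -0.11 11.55] twist 0.1
```

View pics/t2.png

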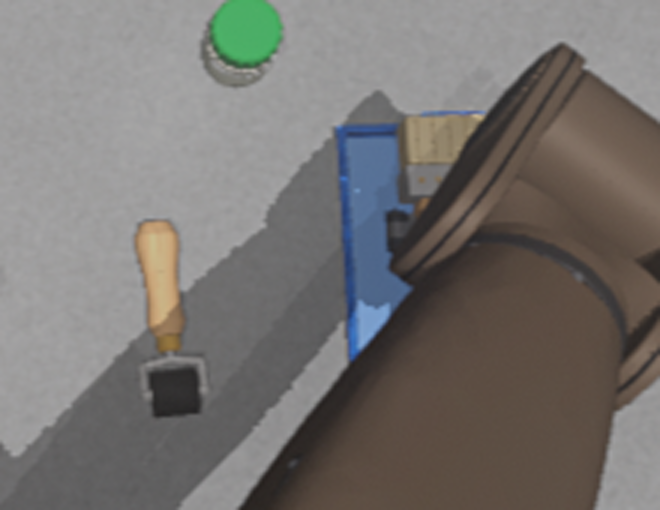

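The brush is held straight over the blue long bay, with the bristle end at crop (440,140) just inside the far wall and some parallax from its height. Lowering it.

```bash
python3 -m pendant '[{"dx":0,"dy":-0.1,"dz":5,"twist":0},{"dx":0,"dy":-0.1,"dz":8,"twist":0},{"dx":0,"dy":-0.1,"dz":10,"twist":0},{"dx":0,"dy":-0.1,"dz":10.8,"twist":0},{"dx":0,"dy":-0.1,"dz":11.2,"twist":0},{"dx":0,"dy":-0.1,"dz":11.4,"twist":0},{"dx":0,"dy":-0.1,"dz":11.5,"twist":0},{"dx":0,"dy":-0.1,"dz":11.5,"twist":0}]';  python3 - <<'E'
from h import *
go(.486,-.270,.006,91.2)
E
```

```text
time: 7.62
eef_pos: [0.4867, -0.2717, 0.0079]
tcp_rot: [-0.01, 1.0, -0.0, 0.0]
contact_force: [-0.9, -0.1, -1.2]
opening: 0.293
finger_force: 68.8
t 7.62 pos [ 0.4867 -0.2717  0.0079] yaw 91.2 tilt [ 0.001 -0.001 -1.   ] q6 -2.28 F [-0.9 -0.1 -1.2] op 0.29 -> rows [0.06 0.17 0.19] twist -0.0
```

```bash
python3 -m pendant '[{"dx":0,"dy":0,"dz":0.1,"twist":0},{"dx":0,"dy":0,"dz":0.2,"twist":0},{"dx":0,"dy":0,"dz":0.25,"twist":0},{"dx":0,"dy":0,"dz":0.25,"twist":0}]' && python3 -m pendant '[{"dx":0,"dy":0,"dz":0,"twist":0},{"dx":0,"dy":0,"dz":0,"twist":0},{"dx":0,"dy":0,"dz":0,"twist":0}]' 48; python3 - <<'E'
from h import *
go(.6665,-.1435,.16,91.2)
E
```

```text
time: 8.12
eef_pos: [0.4865, -0.2716, 0.0057]
tcp_rot: [-0.011, 1.0, 0.0, -0.0]
contact_force: [-2.4, 0.9, 4.7]
opening: 0.291
finger_force: 69.7
time: 8.5
eef_pos: [0.4863, -0.2714, 0.0047]
tcp_rot: [-0.01, 1.0, 0.0, -0.0]
contact_force: [-0.3, 0.8, 0.9]
opening: 0.478
finger_force: 0.0
t 8.5 pos [ 0.4863 -0.2714  0.0047] yaw 91.2 tilt [-0.  0. -1.] q6 -2.28 F [-0.3  0.8  0.9] op 0.48 -> rows [-18.28  12.41 -15.53] twist -0.0
```

```bash
python3 -m pendant '[{"dx":0,"dy":0,"dz":-4,"twist":0},{"dx":0,"dy":0,"dz":-10,"twist":0},{"dx":-5,"dy":3.4,"dz":-15.5,"twist":0},{"dx":-10,"dy":6.8,"dz":-15.5,"twist":0},{"dx":-18.3,"dy":12.4,"dz":-15.5,"twist":0},{"dx":-18.3,"dy":12.4,"dz":-15.5,"twist":0},{"dx":-18.3,"dy":12.4,"dz":-15.5,"twist":0},{"dx":-18.3,"dy":12.4,"dz":-15.5,"twist":0}]' 100; python3 - <<'E'
from h import *
c=grab('side');save(c,'pics/s3.png',(230,120,430,370),2.4)
go(.6665,-.1435,.024,91.2)
E
```

```text
time: 9.5
eef_pos: [0.6662, -0.1436, 0.1591]
tcp_rot: [-0.011, 1.0, 0.0, -0.001]
contact_force: [-0.4, -1.3, 0.6]
opening: 0.995
finger_force: 0.0
t 9.55 pos [ 0.6659 -0.1441  0.1592] yaw 91.2 tilt [-0.001  0.    -1.   ] q6 -1.95 F [-0.2  0.3  0.3] op 1.0 -> rows [-0.08  0.06 13.52] twist -0.0
```

View pics/s3.png

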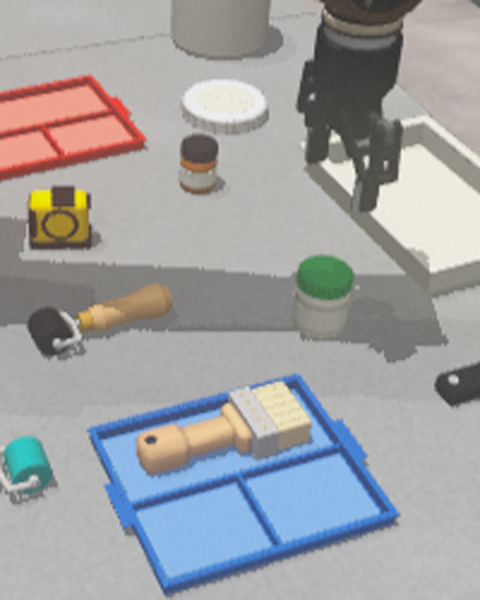

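The brush lies flat in the blue long bay (crop (140–310, 385–470)), clear of walls and divider. The open gripper is above the green-lid jar. Going down and gripping.

```bash
python3 -m pendant '[{"dx":0,"dy":0,"dz":6,"twist":0},{"dx":0,"dy":0,"dz":10,"twist":0},{"dx":0,"dy":0,"dz":13.5,"twist":0},{"dx":0,"dy":0,"dz":13.5,"twist":0},{"dx":0,"dy":0,"dz":13.5,"twist":0}]' && python3 -m pendant '[{"dx":0,"dy":0,"dz":0,"twist":0},{"dx":0,"dy":0,"dz":0,"twist":0},{"dx":0,"dy":0,"dz":0,"twist":0},{"dx":0,"dy":0,"dz":0,"twist":0},{"dx":0,"dy":0,"dz":0,"twist":0}]' 0 50 && python3 - <<'E'
from h import *
go(.6665,-.1435,.024,91.2)
E
python3 -m pendant '[{"dx":0,"dy":0,"dz":-3,"twist":0},{"dx":0,"dy":0,"dz":-9,"twist":0},{"dx":0,"dy":0,"dz":-12,"twist":0},{"dx":0,"dy":0,"dz":-12,"twist":0}]'; python3 - <<'E'
from h import *
go(.553,-.3565,.145,91.2)
E
```

```text
time: 10.18
eef_pos: [0.6673, -0.1448, 0.0266]
tcp_rot: [-0.01, 1.0, -0.0, 0.001]
contact_force: [1.4, 0.3, 0.3]
opening: 1.0
finger_force: 0.0
time: 10.8
eef_pos: [0.6685, -0.1442, 0.0278]
tcp_rot: [-0.011, 1.0, -0.001, 0.002]
contact_force: [-1.7, 0.4, 5.5]
opening: 0.628
finger_force: 53.4
t 10.8 pos [ 0.6685 -0.1442  0.0278] yaw 91.2 tilt [ 0.004 -0.002 -1.   ] q6 -1.95 F [-1.7  0.4  5.5] op 0.63 -> rows [0.2  0.07 0.38] twist 0.0
time: 11.3
eef_pos: [0.6686, -0.1442, 0.1487]
tcp_rot: [-0.011, 1.0, -0.001, 0.003]
contact_force: [-0.0, -1.1, -2.3]
opening: 0.633
finger_force: 53.6
t 11.3 pos [ 0.6686 -0.1442  0.1487] yaw 91.2 tilt [ 0.007 -0.003 -1.   ] q6 -1.95 F [-0.  -1.1 -2.3] op 0.63 -> rows [ 12.01 -20.98   0.35] twist 0.0
```

```bash
python3 -m pendant '[{"dx":2,"dy":-4,"dz":0,"twist":0},{"dx":5,"dy":-9,"dz":0,"twist":0},{"dx":8,"dy":-14,"dz":0,"twist":0},{"dx":10.5,"dy":-18.5,"dz":0,"twist":0},{"dx":12,"dy":-21,"dz":0,"twist":0},{"dx":12,"dy":-21,"dz":0,"twist":0},{"dx":12,"dy":-21,"dz":5,"twist":0},{"dx":12,"dy":-21,"dz":9.5,"twist":0},{"dx":12,"dy":-21,"dz":10.5,"twist":0},{"dx":12,"dy":-21,"dz":10.5,"twist":0}]'; python3 - <<'E'
from h import *
go(.553,-.3565,.031,91.2)
E
```

```text
time: 12.55
eef_pos: [0.5511, -0.3549, 0.0388]
tcp_rot: [-0.011, 1.0, 0.001, -0.001]
contact_force: [0.3, 0.1, -2.4]
opening: 0.633
finger_force: 53.6
t 12.55 pos [ 0.5511 -0.3549  0.0388] yaw 91.2 tilt [-0.002  0.002 -1.   ] q6 -2.32 F [ 0.3  0.1 -2.4] op 0.63 -> rows [-0.19 -0.16  0.78] twist 0.0
```

```bash
python3 -m pendant '[{"dx":-0.1,"dy":-0.1,"dz":0.4,"twist":0},{"dx":-0.1,"dy":-0.1,"dz":0.6,"twist":0},{"dx":-0.1,"dy":-0.1,"dz":0.75,"twist":0},{"dx":-0.1,"dy":-0.1,"dz":0.8,"twist":0},{"dx":-0.1,"dy":-0.1,"dz":0.8,"twist":0}]'
```

```text
time: 13.18
eef_pos: [0.5522, -0.3571, 0.0319]
tcp_rot: [-0.01, 1.0, -0.0, 0.0]
contact_force: [0.3, -0.7, -2.1]
opening: 0.628
finger_force: 53.6
```

```bash
python3 -m pendant '[{"dx":0,"dy":0,"dz":0.1,"twist":0},{"dx":0,"dy":0,"dz":0.15,"twist":0},{"dx":0,"dy":0,"dz":0.2,"twist":0},{"dx":0,"dy":0,"dz":0.2,"twist":0}]'
```

```text
time: 13.68
eef_pos: [0.5523, -0.3572, 0.0308]
tcp_rot: [-0.011, 1.0, -0.0, -0.0]
contact_force: [-3.3, 2.5, 5.0]
opening: 0.626
finger_force: 54.2
```

```bash
python3 -m pendant '[{"dx":0,"dy":0,"dz":0,"twist":0},{"dx":0,"dy":0,"dz":0,"twist":0},{"dx":0,"dy":0,"dz":-3,"twist":0},{"dx":0,"dy":0,"dz":-9,"twist":0},{"dx":0,"dy":0,"dz":-13,"twist":0},{"dx":0,"dy":0,"dz":-13,"twist":0}]' 88; python3 - <<'E'
from h import *
go(.455,-.0805,.16,96.6)
E
```

```text
time: 14.42
eef_pos: [0.5546, -0.3591, 0.1653]
tcp_rot: [-0.01, 1.0, -0.003, 0.004]
contact_force: [0.4, 0.3, 1.1]
opening: 0.877
finger_force: 0.0
t 14.43 pos [ 0.5546 -0.3591  0.1653] yaw 91.2 tilt [ 0.008 -0.007 -1.   ] q6 -2.32 F [0.4 0.3 1.1] op 0.88 -> rows [ 9.37 28.06  0.26] twist -5.4
```

```bash
python3 -m pendant '[{"dx":9.4,"dy":28,"dz":0,"twist":-5.4},{"dx":9.4,"dy":28,"dz":0,"twist":-5.4},{"dx":9.4,"dy":28,"dz":0,"twist":-5.4},{"dx":9.4,"dy":28,"dz":0,"twist":-5.4},{"dx":9.4,"dy":28,"dz":0,"twist":-5.4},{"dx":9.4,"dy":28,"dz":0,"twist":-5.4},{"dx":9.4,"dy":28,"dz":0,"twist":-5.4}]' 70; python3 - <<'E'
from h import *
go(.455,-.0805,.003,96.6)
c=grab('side');save(c,'pics/s4.png',(200,120,430,370),2.4)
E
```

```text
time: 15.3
eef_pos: [0.4524, -0.0794, 0.1592]
tcp_rot: [-0.058, 0.998, -0.0, -0.0]
contact_force: [0.1, 0.2, 0.7]
opening: 0.699
finger_force: 0.0
t 15.3 pos [ 0.4524 -0.0794  0.1592] yaw 96.6 tilt [-0.001 -0.    -1.   ] q6 -2.08 F [0.1 0.2 0.7] op 0.7 -> rows [-0.26 -0.14 15.62] twist 0.0
```

View pics/s4.png

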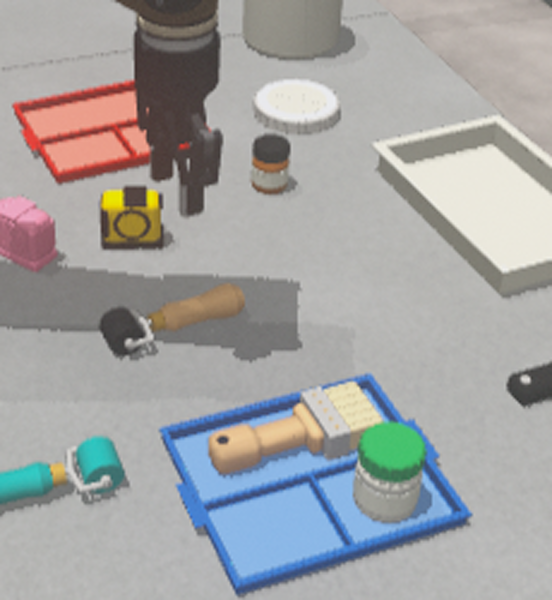

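The green-lid jar stands in the blue far short bay (crop (390,470)), so the blue kit is complete. Next, the roller.

```bash
python3 -m pendant '[{"dx":-0.3,"dy":-0.1,"dz":6,"twist":0},{"dx":-0.3,"dy":-0.1,"dz":11,"twist":0},{"dx":-0.3,"dy":-0.1,"dz":14,"twist":0},{"dx":-0.3,"dy":-0.1,"dz":15.5,"twist":0},{"dx":-0.3,"dy":-0.1,"dz":15.5,"twist":0},{"dx":-0.3,"dy":-0.1,"dz":15.5,"twist":0}]' && python3 -m pendant '[{"dx":0,"dy":0,"dz":0,"twist":0},{"dx":0,"dy":0,"dz":0,"twist":0},{"dx":0,"dy":0,"dz":0,"twist":0},{"dx":0,"dy":0,"dz":0,"twist":0},{"dx":0,"dy":0,"dz":0,"twist":0},{"dx":0,"dy":0,"dz":0,"twist":0}]' 0 70 
```

```text
time: 16.1
eef_pos: [0.4568, -0.0806, 0.0061]
tcp_rot: [-0.057, 0.998, -0.001, 0.001]
contact_force: [0.4, -0.6, 0.1]
opening: 0.699
finger_force: 0.0
time: 16.85
eef_pos: [0.4565, -0.0801, 0.0064]
tcp_rot: [-0.058, 0.998, -0.0, 0.001]
contact_force: [-1.1, -0.0, 5.2]
opening: 0.303
finger_force: 68.4
```

```bash
python3 -m pendant '[{"dx":0,"dy":0,"dz":-2,"twist":0},{"dx":0,"dy":0,"dz":-6,"twist":0},{"dx":0,"dy":0,"dz":-12,"twist":0},{"dx":0,"dy":0,"dz":-15,"twist":0},{"dx":0,"dy":0,"dz":-15,"twist":0}]';  python3 - <<'E'
from h import *
go(.503,.3622,.15,94.6)
E
```

```text
time: 17.48
eef_pos: [0.4572, -0.0803, 0.1578]
tcp_rot: [-0.058, 0.998, -0.002, 0.003]
contact_force: [0.3, 0.5, -2.0]
opening: 0.295
finger_force: 69.4
t 17.48 pos [ 0.4572 -0.0803  0.1578] yaw 96.6 tilt [ 0.007 -0.003 -1.   ] q6 -2.08 F [ 0.3  0.5 -2. ] op 0.29 -> rows [-9.64 43.44  0.69] twist 2.0
```

```bash
python3 -m pendant '[{"dx":-1,"dy":4,"dz":0,"twist":0},{"dx":-2,"dy":9,"dz":0,"twist":2},{"dx":-3.4,"dy":15,"dz":0,"twist":2},{"dx":-4.8,"dy":21,"dz":0,"twist":2},{"dx":-6,"dy":27,"dz":0,"twist":2},{"dx":-7.4,"dy":33,"dz":0,"twist":2},{"dx":-8.8,"dy":39,"dz":0,"twist":2},{"dx":-9.6,"dy":43.4,"dz":0,"twist":2},{"dx":-9.6,"dy":43.4,"dz":0,"twist":2},{"dx":-9.6,"dy":43.4,"dz":0,"twist":2}]';  python3 - <<'E'
from h import *
go(.503,.3622,.0094,94.6)
E
```

```text
time: 18.73
eef_pos: [0.4996, 0.3616, 0.1521]
tcp_rot: [-0.04, 0.999, -0.001, -0.002]
contact_force: [0.5, -0.0, -0.8]
opening: 0.299
finger_force: 69.5
t 18.73 pos [0.4996 0.3616 0.1521] yaw 94.6 tilt [-0.004 -0.003 -1.   ] q6 -1.19 F [ 0.5 -0.  -0.8] op 0.3 -> rows [-0.4   0.07 14.26] twist 0.0
```

```bash
python3 -m pendant '[{"dx":-0.2,"dy":0,"dz":5,"twist":0},{"dx":-0.2,"dy":0,"dz":10,"twist":0},{"dx":-0.2,"dy":0,"dz":12.5,"twist":0},{"dx":-0.2,"dy":0,"dz":13.5,"twist":0},{"dx":-0.2,"dy":0,"dz":14,"twist":0},{"dx":-0.2,"dy":0,"dz":14.2,"twist":0},{"dx":-0.2,"dy":0,"dz":14.2,"twist":0}]'; python3 - <<'E'
from h import *
go(.503,.3622,.0094,94.6)
c=grab('side');save(c,'pics/s5.png',(190,100,340,230),4)
E
```

```text
time: 19.6
eef_pos: [0.5037, 0.3629, 0.0141]
tcp_rot: [-0.04, 0.999, 0.0, 0.001]
contact_force: [-0.2, 0.5, -0.9]
opening: 0.301
finger_force: 69.5
t 19.6 pos [0.5037 0.3629 0.0141] yaw 94.6 tilt [ 0.002  0.001 -1.   ] q6 -1.19 F [-0.2  0.5 -0.9] op 0.3 -> rows [ 0.08 -0.06  0.47] twist -0.0
```

View pics/s5.png

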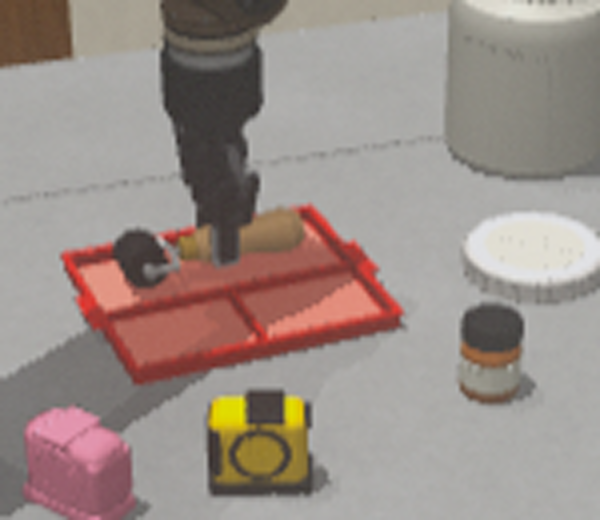

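The roller hangs inside the red long bay (crop (140–300, 215–285)), parallel to the walls and a few mm up. I'll set it down the rest of the way.

```bash
python3 -m pendant '[{"dx":0,"dy":0,"dz":0.2,"twist":0},{"dx":0,"dy":0,"dz":0.35,"twist":0},{"dx":0,"dy":0,"dz":0.45,"twist":0},{"dx":0,"dy":0,"dz":0.5,"twist":0},{"dx":0,"dy":0,"dz":0.5,"twist":0}]'
```

```text
time: 20.27
eef_pos: [0.5032, 0.3628, 0.0094]
tcp_rot: [-0.04, 0.999, -0.0, -0.0]
contact_force: [-2.3, -2.5, 6.7]
opening: 0.3
finger_force: 70.3
```

```bash
python3 -m pendant '[{"dx":0,"dy":0,"dz":0,"twist":0},{"dx":0,"dy":0,"dz":0,"twist":0},{"dx":0,"dy":0,"dz":0,"twist":0},{"dx":0,"dy":0,"dz":-4,"twist":0},{"dx":0,"dy":0,"dz":-10,"twist":0},{"dx":0,"dy":0,"dz":-15,"twist":0},{"dx":0,"dy":0,"dz":-15,"twist":0}]' 46; python3 - <<'E'
from h import *
go(.4555,.079,.16,72.6)
E
```

```text
time: 21.15
eef_pos: [0.5061, 0.3642, 0.1642]
tcp_rot: [-0.04, 0.999, 0.002, 0.005]
contact_force: [-0.4, 0.5, 0.6]
opening: 0.46
finger_force: 0.0
t 21.15 pos [0.5061 0.3642 0.1642] yaw 94.6 tilt [ 0.01   0.005 -1.   ] q6 -1.19 F [-0.4  0.5  0.6] op 0.46 -> rows [  7.34 -28.03   0.22] twist 22.0
```

```bash
python3 -m pendant '[{"dx":7.2,"dy":-28,"dz":0,"twist":22},{"dx":7.2,"dy":-28,"dz":0,"twist":22},{"dx":7.2,"dy":-28,"dz":0,"twist":22},{"dx":7.2,"dy":-28,"dz":0,"twist":22},{"dx":7.2,"dy":-28,"dz":0,"twist":22},{"dx":7.2,"dy":-28,"dz":0,"twist":22},{"dx":7.2,"dy":-28,"dz":0,"twist":22}]' 78; python3 - <<'E'
from h import *
go(.4555,.079,.022,72.6)
E
```

```text
time: 22.02
eef_pos: [0.4533, 0.078, 0.1571]
tcp_rot: [0.152, 0.988, 0.0, -0.001]
contact_force: [-0.9, 0.1, 0.7]
opening: 0.78
finger_force: 0.0
t 22.02 pos [0.4533 0.078  0.1571] yaw 72.6 tilt [-0.001  0.    -1.   ] q6 -1.32 F [-0.9  0.1  0.7] op 0.78 -> rows [-0.19  0.16 13.51] twist -0.0
```

```bash
python3 -m pendant '[{"dx":-0.1,"dy":0.1,"dz":6,"twist":0},{"dx":-0.1,"dy":0.1,"dz":10,"twist":0},{"dx":-0.1,"dy":0.1,"dz":13.5,"twist":0},{"dx":-0.1,"dy":0.1,"dz":13.5,"twist":0},{"dx":-0.1,"dy":0.1,"dz":13.5,"twist":0}]' && python3 -m pendant '[{"dx":0,"dy":0,"dz":0,"twist":0},{"dx":0,"dy":0,"dz":0,"twist":0},{"dx":0,"dy":0,"dz":0,"twist":0},{"dx":0,"dy":0,"dz":0,"twist":0},{"dx":0,"dy":0,"dz":0,"twist":0},{"dx":0,"dy":0,"dz":0,"twist":0}]' 0 70 
```

```text
time: 22.65
eef_pos: [0.4558, 0.0791, 0.0238]
tcp_rot: [0.151, 0.989, 0.0, 0.001]
contact_force: [0.3, -0.1, -0.2]
opening: 0.779
finger_force: 0.0
time: 23.4
eef_pos: [0.4567, 0.0785, 0.0247]
tcp_rot: [0.151, 0.988, 0.0, 0.002]
contact_force: [-0.5, 1.2, 7.0]
opening: 0.416
finger_force: 70.8
```

```bash
python3 -m pendant '[{"dx":0,"dy":0,"dz":-2,"twist":0},{"dx":0,"dy":0,"dz":-7,"twist":0},{"dx":0,"dy":0,"dz":-13,"twist":0},{"dx":0,"dy":0,"dz":-13,"twist":0},{"dx":0,"dy":0,"dz":-13,"twist":0}]' 0 80;  python3 - <<'E'
from h import *
go(.4528,.2698,.155,94.6)
E
```

```text
time: 24.02
eef_pos: [0.4537, 0.0783, 0.1517]
tcp_rot: [0.151, 0.988, -0.0, -0.001]
contact_force: [-1.1, 0.3, -3.1]
opening: 0.414
finger_force: 80.6
t 24.02 pos [0.4537 0.0783 0.1517] yaw 72.6 tilt [-0.002 -0.    -1.   ] q6 -1.32 F [-1.1  0.3 -3.1] op 0.41 -> rows [ 5.82 18.24 -0.33] twist -22.0
```

```bash
python3 -m pendant '[{"dx":1.2,"dy":4,"dz":0,"twist":-6},{"dx":3,"dy":9,"dz":0,"twist":-14},{"dx":4.6,"dy":14.5,"dz":0,"twist":-22},{"dx":5.8,"dy":18.2,"dz":0,"twist":-22},{"dx":5.8,"dy":18.2,"dz":0,"twist":-22},{"dx":5.8,"dy":18.2,"dz":4,"twist":-22},{"dx":5.8,"dy":18.2,"dz":8,"twist":-22},{"dx":5.8,"dy":18.2,"dz":11,"twist":-22},{"dx":5.8,"dy":18.2,"dz":11,"twist":-22},{"dx":5.8,"dy":18.2,"dz":11,"twist":-22}]';  python3 - <<'E'
from h import *
go(.4528,.2698,.0277,94.6)
E
```

```text
time: 25.28
eef_pos: [0.4542, 0.2688, 0.043]
tcp_rot: [-0.04, 0.999, -0.0, -0.0]
contact_force: [0.6, 1.0, -1.9]
opening: 0.413
finger_force: 81.1
t 25.27 pos [0.4542 0.2688 0.043 ] yaw 94.6 tilt [-0. -0. -1.] q6 -1.31 F [ 0.6  1.  -1.9] op 0.41 -> rows [0.13 0.11 1.53] twist -0.0
```

```bash
python3 -m pendant '[{"dx":0.1,"dy":0.1,"dz":0.7,"twist":0},{"dx":0.1,"dy":0.1,"dz":1.1,"twist":0},{"dx":0.1,"dy":0.1,"dz":1.3,"twist":0},{"dx":0.1,"dy":0.1,"dz":1.45,"twist":0},{"dx":0.1,"dy":0.1,"dz":1.55,"twist":0},{"dx":0.1,"dy":0.1,"dz":1.55,"twist":0}]';  python3 - <<'E'
from h import *
go(.4528,.2698,.0277,94.6)
c=grab('side');save(c,'pics/s6.png',(190,100,340,230),4)
E
```

```text
time: 26.02
eef_pos: [0.453, 0.2704, 0.0278]
tcp_rot: [-0.04, 0.999, -0.0, -0.0]
contact_force: [-2.6, -1.3, 1.3]
opening: 0.407
finger_force: 81.7
t 26.02 pos [0.453  0.2704 0.0278] yaw 94.6 tilt [-0. -0. -1.] q6 -1.31 F [-2.6 -1.3  1.3] op 0.41 -> rows [ 0.02 -0.06  0.01] twist 0.0
```

View pics/s6.png

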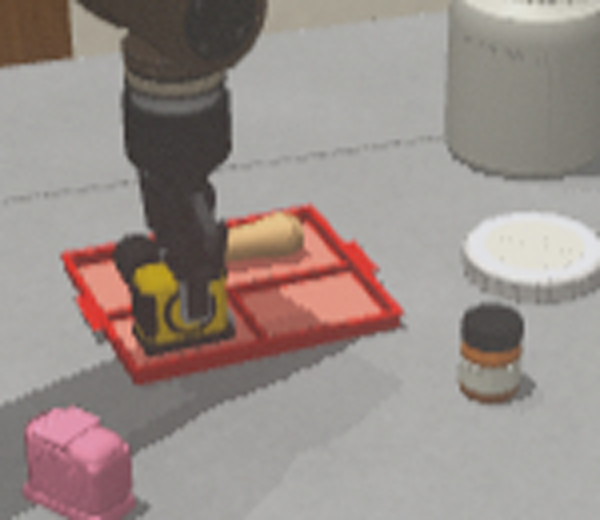

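The tape stands in the near red short bay (crop (185,310)), clear of the dividers and in light contact. Releasing it and moving to the amber jar.

```bash
python3 -m pendant '[{"dx":0,"dy":0,"dz":0.05,"twist":0},{"dx":0,"dy":0,"dz":0.1,"twist":0},{"dx":0,"dy":0,"dz":0.1,"twist":0}]' && python3 -m pendant '[{"dx":0,"dy":0,"dz":0,"twist":0},{"dx":0,"dy":0,"dz":0,"twist":0},{"dx":0,"dy":0,"dz":0,"twist":0},{"dx":0,"dy":0,"dz":-4,"twist":0},{"dx":0,"dy":0,"dz":-10,"twist":0},{"dx":0,"dy":0,"dz":-13,"twist":0},{"dx":0,"dy":0,"dz":-13,"twist":0}]' 60; python3 - <<'E'
from h import *
go(.644,.1345,.16,94.6)
E
```

```text
time: 26.45
eef_pos: [0.453, 0.2704, 0.0278]
tcp_rot: [-0.04, 0.999, -0.0, -0.0]
contact_force: [-5.2, -2.9, 9.8]
opening: 0.41
finger_force: 82.6
time: 27.32
eef_pos: [0.4549, 0.271, 0.1595]
tcp_rot: [-0.04, 0.999, 0.001, 0.003]
contact_force: [-1.5, 0.9, -0.7]
opening: 0.602
finger_force: 0.0
t 27.32 pos [0.4549 0.271  0.1595] yaw 94.6 tilt [ 0.007  0.002 -1.   ] q6 -1.31 F [-1.5  0.9 -0.7] op 0.6 -> rows [-17.75 -15.13   0.05] twist 0.0
```

```bash
python3 -m pendant '[{"dx":-17.9,"dy":-15.1,"dz":0,"twist":0},{"dx":-17.9,"dy":-15.1,"dz":0,"twist":0},{"dx":-17.9,"dy":-15.1,"dz":0,"twist":0},{"dx":-17.9,"dy":-15.1,"dz":0,"twist":0},{"dx":-17.9,"dy":-15.1,"dz":0,"twist":0},{"dx":-17.9,"dy":-15.1,"dz":0,"twist":0}]' 85; python3 - <<'E'
from h import *
go(.644,.1345,.020,94.6)
E
```

```text
time: 28.08
eef_pos: [0.642, 0.1342, 0.1538]
tcp_rot: [-0.04, 0.999, 0.0, -0.002]
contact_force: [-0.9, 1.1, -0.1]
opening: 0.851
finger_force: 0.0
t 28.07 pos [0.642  0.1342 0.1538] yaw 94.6 tilt [-0.004  0.    -1.   ] q6 -1.6 F [-0.9  1.1 -0.1] op 0.85 -> rows [-0.26  0.   13.38] twist -0.0
```

```bash
python3 -m pendant '[{"dx":0,"dy":0,"dz":6,"twist":0},{"dx":0,"dy":0,"dz":10,"twist":0},{"dx":0,"dy":0,"dz":13.3,"twist":0},{"dx":0,"dy":0,"dz":13.3,"twist":0},{"dx":0,"dy":0,"dz":13.3,"twist":0}]' && python3 -m pendant '[{"dx":0,"dy":0,"dz":0,"twist":0},{"dx":0,"dy":0,"dz":0,"twist":0},{"dx":0,"dy":0,"dz":0,"twist":0},{"dx":0,"dy":0,"dz":0,"twist":0},{"dx":0,"dy":0,"dz":0,"twist":0},{"dx":0,"dy":0,"dz":0,"twist":0}]' 0 45 
```

```text
time: 28.7
eef_pos: [0.6436, 0.135, 0.0246]
tcp_rot: [-0.041, 0.999, 0.0, 0.001]
contact_force: [0.8, 1.0, 0.1]
opening: 0.85
finger_force: 0.0
time: 29.45
eef_pos: [0.6451, 0.1344, 0.0261]
tcp_rot: [-0.04, 0.999, 0.0, 0.002]
contact_force: [-1.8, 1.4, 6.5]
opening: 0.482
finger_force: 46.1
```

```bash
python3 -m pendant '[{"dx":0,"dy":0,"dz":-2,"twist":0},{"dx":0,"dy":0,"dz":-7,"twist":0},{"dx":0,"dy":0,"dz":-13,"twist":0},{"dx":0,"dy":0,"dz":-13,"twist":0},{"dx":0,"dy":0,"dz":-13,"twist":0}]';  python3 - <<'E'
from h import *
go(.5564,.2782,.155,94.6)
E
```

```text
time: 30.08
eef_pos: [0.643, 0.134, 0.1536]
tcp_rot: [-0.04, 0.999, -0.0, -0.0]
contact_force: [-0.1, -0.0, -2.2]
opening: 0.485
finger_force: 46.0
t 30.07 pos [0.643  0.134  0.1536] yaw 94.6 tilt [-0. -0. -1.] q6 -1.6 F [-0.1 -0.  -2.2] op 0.48 -> rows [ 7.47 15.07 -0.14] twist -0.0
```

```bash
python3 -m pendant '[{"dx":2,"dy":4,"dz":0,"twist":0},{"dx":4,"dy":8.5,"dz":0,"twist":0},{"dx":6,"dy":12.5,"dz":0,"twist":0},{"dx":7.5,"dy":15.1,"dz":0,"twist":0},{"dx":7.5,"dy":15.1,"dz":0,"twist":0},{"dx":7.5,"dy":15.1,"dz":4,"twist":0},{"dx":7.5,"dy":15.1,"dz":8,"twist":0},{"dx":7.5,"dy":15.1,"dz":11,"twist":0},{"dx":7.5,"dy":15.1,"dz":11,"twist":0},{"dx":7.5,"dy":15.1,"dz":11,"twist":0}]';  python3 - <<'E'
from h import *
go(.5564,.2782,.0291,94.6)
E
```

```text
time: 31.32
eef_pos: [0.5573, 0.2782, 0.0438]
tcp_rot: [-0.04, 0.999, -0.0, 0.0]
contact_force: [0.7, -0.6, -0.5]
opening: 0.489
finger_force: 46.1
t 31.32 pos [0.5573 0.2782 0.0438] yaw 94.6 tilt [ 0.001 -0.    -1.   ] q6 -1.35 F [ 0.7 -0.6 -0.5] op 0.49 -> rows [0.09 0.01 1.47] twist -0.0
```

```bash
python3 -m pendant '[{"dx":0.1,"dy":0,"dz":0.7,"twist":0},{"dx":0.1,"dy":0,"dz":1.1,"twist":0},{"dx":0.1,"dy":0,"dz":1.3,"twist":0},{"dx":0.1,"dy":0,"dz":1.45,"twist":0},{"dx":0.1,"dy":0,"dz":1.5,"twist":0},{"dx":0.1,"dy":0,"dz":1.55,"twist":0},{"dx":0.1,"dy":0,"dz":1.55,"twist":0}]'
```

```text
time: 32.2
eef_pos: [0.5557, 0.2787, 0.0291]
tcp_rot: [-0.04, 0.999, -0.0, -0.0]
contact_force: [-2.8, -1.1, 5.5]
opening: 0.486
finger_force: 46.8
```

Contact. Releasing it, backing off upward and to the side, then a final look.

```bash
python3 -m pendant '[{"dx":0,"dy":0,"dz":0,"twist":0},{"dx":0,"dy":0,"dz":0,"twist":0},{"dx":0,"dy":0,"dz":0,"twist":0},{"dx":0,"dy":0,"dz":-4,"twist":0},{"dx":0,"dy":0,"dz":-10,"twist":0},{"dx":0,"dy":0,"dz":-16,"twist":0},{"dx":0,"dy":-6,"dz":-20,"twist":0},{"dx":0,"dy":-12,"dz":-20,"twist":0},{"dx":0,"dy":-18,"dz":-20,"twist":0},{"dx":0,"dy":-20,"dz":-20,"twist":0}]' 68; python3 - <<'E'
from h import *
c=grab('side');save(c,'pics/s7.png')
P=cloud(c)
for n,b in(('tape',(215,150,250,190)),):
    pass
t=grab('top');save(t,'pics/t7.png')
E
```

```text
time: 33.45
eef_pos: [0.5718, 0.0761, 0.2281]
tcp_rot: [-0.038, 0.999, -0.0, 0.0]
contact_force: [-0.1, -0.5, -0.3]
opening: 0.678
finger_force: 0.0
```

View pics/s7.png

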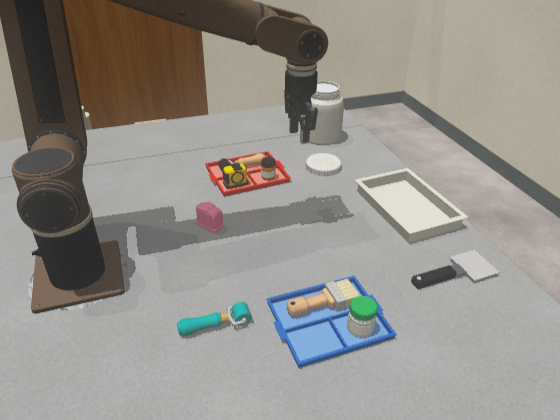

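View pics/t7.png

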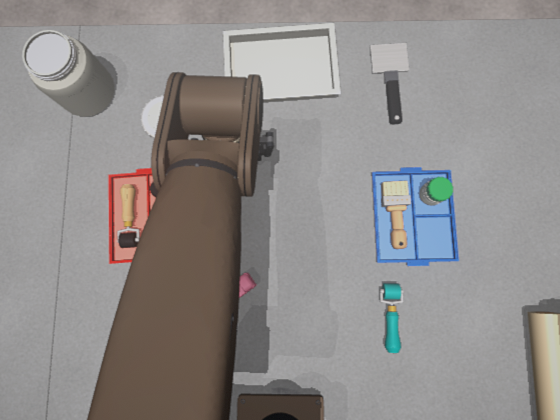

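In the final views, the side shows the tape at (236,176) and the amber jar at (268,168) upright in separate red short bays, with the roller lying behind them. The top shows the roller at (128,215) in the red long bay, and the brush at (397,212) and green-lid jar at (437,190) in the blue tray. The lid, knife and look-alikes are where they were. Handing in.

```bash
python3 -c "
from plant import ctrl
print(ctrl.sign_off())"
```

```text
the job is handed in; nothing more can be done
None
```

Both kits are made up and the job is handed in, after about 33 s on the robot's clock: brush and green-lid jar are in the blue tray, roller, tape measure and amber jar are in the red tray, and the jar lid, knife and look-alikes were left alone.

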